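# Fill the two-sided spice carousel, three tins and then the rest

### The arm

A 7-joint arm with a two-finger parallel gripper is mounted at the origin on a cart in front of the work surface, level with it; the furniture and walls round the work are solid. World frame = base frame: x ahead of the robot, y to its left, z up, the work surface at z = 0. Lengths are in m, angles in rad, forces in N, time in s.
With the tool pointing down it reaches from about 0.425 to 0.925 m from the base axis. Payload 6.8 kg.
Tool frame: the origin (TCP) lies midway between the tips of the shut fingers; the grasp point (between the pads) lies r.grip_point_offset behind it (r.grip_point_offset is the distance from the TCP to the grasp point, in m); z points along the fingers, y is the line along which they close (so a half turn about z gives the same grasp; the last joint's range is limited). The gripper opens to 85 mm and grips with 20 to 120 N. Pads are 22 mm wide; open, the fingers measure 114 mm over their backs; the gripper's body (76 mm by 85 mm) begins 54 mm behind the grasp point. The pads swing forward as they close: fully open they stand 13 mm farther back than shut.
Start: joints at [-1.309, 0.477, 0.022, 1.555, -0.011, 1.109, -0.083], TCP at [0.244, 0.629, 0.206] pointing down, gripper open.
Joint ranges: [-2.96, 2.96], [-0.34, 2.1], [-1.41, 1.46], [0.24, 2.44], [-1.37, 4.51], [0.17, 1.92], [-2.96, 2.96]. Speed limits (rad/s): [2.39, 2.39, 3.14, 3.14, 3.14, 3.14, 3.14].

### API

Orientations are given as a rotation vector (axis times angle).
In Python, from bench import r gives the robot as it stands. The module is installed in compiled form; this text tells all that it offers.
- The arm moves only by the shell command python3 -m crank 'ROWS' [FORCE]. ROWS is JSON, a list of rows, each a list of 5 numbers: the shift along the world's x, y, z in units of 200 mm (1.0 is 200 mm), then the turn about the world's z in units of 45 degrees (1.0 is 45 degrees), then the opening, from -1 (shut) to 1 (fully open). In form: [[dx, dy, dz, turn, jaw], ...]. A call has 1 to 8 rows; each row shifts and turns the commanded pose from where the row before left it; what a row does not reach is not made up. A row lasts 1/12 s, in which the tool goes at most 41.7 mm and 7.16 degrees, less where a joint would pass 70% of its speed; a pose out of reach is approached as far as the arm can. A call with a number of a shift or a turn outside -1 to 1 is refused whole. A call with a gripper value outside its range is refused whole. The fingers move at their own pace and stop on an object; FORCE is the grip in N (left out, the last holds). Time passes only in rows, so rows that do not move let the fingers close. It gives the time, the measured TCP pose, the force, the opening and the grip force at its end, in the units of the state.
- r.get_obs(): the state, without advancing time (a new reading comes with each control period).
- r.grab_frame(name): name is "side" or "top"; returns the picture (480x640x3 uint8, blue, green, red); there is no depth.
- r.camera_model(name): a dict with "fx", "fy", "cx", "cy" (pixels), "R" (3x3) and "t" (3): a world point X has camera coordinates R X + t. Camera axes: x right, y down, z forward; pixel columns grow to the right and rows downward; lengths in m; the calibration is good to about 2 mm. A picture is of the moment at which its call begins. camera_model takes no time and is no camera call.
- r.hand_in(): hands the job in; it is judged then, once.
The state is a dict: "clock": time; "joints": joint angles; "qvel": joint speeds; "tau": joint torques, N m; "tcp_pos": TCP position; "orientation": TCP orientation; "contact_force": force on the tool from outside, world axes, zero at the start; "moment": the same for the moment, N m; "grip_width": finger opening in m; "gripper_force": force on a finger pad.
Only numpy, scipy, OpenCV 4.12 (cv2) and the standard library are available. Lean on these libraries where they do the work, as an engineer would, in place of code of your own. Each camera call takes 0.05 s, during which the arm holds its last target. There are 200 camera calls.

### The job

Put the spice tins away in the two-sided carousel. Stand exactly three of them (any three) upright on the three cork pads of the side facing you, one centred on each pad, while the other side is still empty; then turn the carousel half a turn anticlockwise so that the black-padded side clicks home in front, and stand all the tins that are left upright on its pads, one to a pad; finally turn the carousel back home, so that the three tins on cork face you again. Leave the salt shaker, lemon and yellow bottle where they are.

Things in the scene. Friction and masses are not known exactly. Their poses are not given: they have to be found in the camera images.
- tin1: Squat round steel spice tin with a red screw lid and a label band: 54 mm in diameter (52 mm below the lid), 60 mm high, about 0.12 kg. Origin: centre of its underside, z up. At the start it stands on the worktop. May be absent.
- tin2: Squat round steel spice tin with a green screw lid and a label band: 54 mm in diameter (52 mm below the lid), 60 mm high, about 0.12 kg. Origin: centre of its underside, z up. At the start it stands on the worktop. May be absent.
- tin3: Squat round steel spice tin with a red screw lid and a label band: 54 mm in diameter (52 mm below the lid), 60 mm high, about 0.12 kg. Origin: centre of its underside, z up. At the start it stands on the worktop. May be absent.
- tin4: Squat round steel spice tin with a green screw lid and a label band: 54 mm in diameter (52 mm below the lid), 60 mm high, about 0.12 kg. Origin: centre of its underside, z up. At the start it stands on the worktop. May be absent.
- tin5: Squat round steel spice tin with a red screw lid and a label band: 54 mm in diameter (52 mm below the lid), 60 mm high, about 0.12 kg. Origin: centre of its underside, z up. At the start it stands on the worktop. May be absent.
- tin6: Squat round steel spice tin with a green screw lid and a label band: 54 mm in diameter (52 mm below the lid), 60 mm high, about 0.12 kg. Origin: centre of its underside, z up. At the start it stands on the worktop. May be absent.
- pad_a1 (a point): Centre of a round 58 mm cork-brown pad of the cork bay (the side with the white mark on its rim) of the carousel, at the height of the tray floor on which a tin stands (30 mm above the worktop). It turns with the tray. Pad centres lie 85 mm from the carousel's axis and 78 mm apart in a bay.
- pad_a2 (a point): Centre of a round 58 mm cork-brown pad of the cork bay (the side with the white mark on its rim) of the carousel, at the height of the tray floor on which a tin stands (30 mm above the worktop). It turns with the tray. Pad centres lie 85 mm from the carousel's axis and 78 mm apart in a bay.
- pad_a3 (a point): Centre of a round 58 mm cork-brown pad of the cork bay (the side with the white mark on its rim) of the carousel, at the height of the tray floor on which a tin stands (30 mm above the worktop). It turns with the tray. Pad centres lie 85 mm from the carousel's axis and 78 mm apart in a bay.
- pad_b1 (a point): Centre of a round 58 mm black rubber pad of the rubber bay of the carousel, at the height of the tray floor on which a tin stands (30 mm above the worktop). It turns with the tray. Pad centres lie 85 mm from the carousel's axis and 78 mm apart in a bay.
- pad_b2 (a point): Centre of a round 58 mm black rubber pad of the rubber bay of the carousel, at the height of the tray floor on which a tin stands (30 mm above the worktop). It turns with the tray. Pad centres lie 85 mm from the carousel's axis and 78 mm apart in a bay.
- pad_b3 (a point): Centre of a round 58 mm black rubber pad of the rubber bay of the carousel, at the height of the tray floor on which a tin stands (30 mm above the worktop). It turns with the tray. Pad centres lie 85 mm from the carousel's axis and 78 mm apart in a bay.
- grip_bar (a point): Centre of the dark wooden grip bar on top of the carousel's post, on the axis, 92 mm above the worktop. The bar is 16 mm thick (along this frame's x), 40 mm long (along its y) and 30 mm high; take it from above across its thickness. The frame turns with the tray: -x points to the middle pad of the cork bay, +x to the middle pad of the rubber bay.
- carousel_foot: Fixed foot of the carousel, a wooden lazy Susan of 270 mm diameter. Origin on the axis, at worktop level; -x is the front. The tray floor is 30 mm above the worktop, its rim 40 mm; a divider 8 mm thick, its top 70 mm above the worktop, crosses the middle under the grip bar, parallel to the bar's length. Tins standing in it reach 90 mm above the worktop.
- carousel (a joint): Angle of the tray in rad: 0 at the start, with the cork bay facing the robot; it grows anticlockwise seen from above and stops at 3.14, half a turn on, with the rubber bay facing the robot. An over-centre spring pulls it home to 0 below about 0.6 and to 3.14 above about 2.5 and holds it there; between 0.9 and 2.2 it stays where it is left. Turning it takes less than 0.2 N m.
- salt_shaker: A bystander, to be left where it is: glass salt shaker with a grey cap, 44 mm in diameter, 90 mm high; not one of the spice tins. Origin: centre of its underside.
- lemon: A bystander, to be left where it is: lemon, 72x57x58 mm. Origin: centre of its underside.
- lemon_bottle: A bystander, to be left where it is: yellow squeeze bottle of lemon juice, 60 mm wide, 180 mm high. Origin: centre of its underside.
There are look-alikes about, which are no part of the job. Leave any purple look-alike of the tin2 alone. Leave any purple look-alike of the tin4 alone.

How it is judged:
On the way, in this order (a step that is already met when the one before it is completed fails the run):
1. three tins stand on the three cork pads, the carousel not yet turned and no tin on the black-padded side (none within 10 cm of its middle pad) (distance between any of tin1, tin2, tin3, tin4, tin5, tin6 and pad_a1 below 0.02 m and distance between any of tin1, tin2, tin3, tin4, tin5, tin6 and pad_a2 below 0.02 m and distance between any of tin1, tin2, tin3, tin4, tin5, tin6 and pad_a3 below 0.02 m and value of joint carousel below 0.2 rad and horizontal distance between each of tin1, tin2, tin3, tin4, tin5, tin6 and pad_b2 above 0.1 m), for 0.3 s.
2. the carousel has been turned half a turn to its other stop with the three tins still standing on the cork pads (distance between any of tin1, tin2, tin3, tin4, tin5, tin6 and pad_a1 below 0.02 m and distance between any of tin1, tin2, tin3, tin4, tin5, tin6 and pad_a2 below 0.02 m and distance between any of tin1, tin2, tin3, tin4, tin5, tin6 and pad_a3 below 0.02 m and value of joint carousel above 3 rad and velocity of joint carousel below 0.1 rad/s), for 0.3 s.
3. all the other tins stand on the black pads, the carousel still at its half-turn stop (distance between any of tin1, tin2, tin3, tin4, tin5, tin6 and pad_a1 below 0.02 m and distance between any of tin1, tin2, tin3, tin4, tin5, tin6 and pad_a2 below 0.02 m and distance between any of tin1, tin2, tin3, tin4, tin5, tin6 and pad_a3 below 0.02 m and value of joint carousel above 3 rad and (distance between tin1 and pad_a1 below 0.02 m or distance between tin1 and pad_a2 below 0.02 m or distance between tin1 and pad_a3 below 0.02 m or distance between tin1 and pad_b1 below 0.02 m or distance between tin1 and pad_b2 below 0.02 m or distance between tin1 and pad_b3 below 0.02 m) and (distance between tin2 and pad_a1 below 0.02 m or distance between tin2 and pad_a2 below 0.02 m or distance between tin2 and pad_a3 below 0.02 m or distance between tin2 and pad_b1 below 0.02 m or distance between tin2 and pad_b2 below 0.02 m or distance between tin2 and pad_b3 below 0.02 m) and (distance between tin3 and pad_a1 below 0.02 m or distance between tin3 and pad_a2 below 0.02 m or distance between tin3 and pad_a3 below 0.02 m or distance between tin3 and pad_b1 below 0.02 m or distance between tin3 and pad_b2 below 0.02 m or distance between tin3 and pad_b3 below 0.02 m) and (distance between tin4 and pad_a1 below 0.02 m or distance between tin4 and pad_a2 below 0.02 m or distance between tin4 and pad_a3 below 0.02 m or distance between tin4 and pad_b1 below 0.02 m or distance between tin4 and pad_b2 below 0.02 m or distance between tin4 and pad_b3 below 0.02 m) and (distance between tin5 and pad_a1 below 0.02 m or distance between tin5 and pad_a2 below 0.02 m or distance between tin5 and pad_a3 below 0.02 m or distance between tin5 and pad_b1 below 0.02 m or distance between tin5 and pad_b2 below 0.02 m or distance between tin5 and pad_b3 below 0.02 m) and (distance between tin6 and pad_a1 below 0.02 m or distance between tin6 and pad_a2 below 0.02 m or distance between tin6 and pad_a3 below 0.02 m or distance between tin6 and pad_b1 below 0.02 m or distance between tin6 and pad_b2 below 0.02 m or distance between tin6 and pad_b3 below 0.02 m)), for 0.3 s.
At the end, for the whole second after the job is handed in: The carousel is back home with the cork side in front (within 0.14 rad of its first stop), each cork pad carries one tin and every other tin present stands on a black pad: each upright (within 7 degrees), centred on its pad within 20 mm, released and at rest (distance between any of tin1, tin2, tin3, tin4, tin5, tin6 and pad_a1 below 0.02 m and distance between any of tin1, tin2, tin3, tin4, tin5, tin6 and pad_a2 below 0.02 m and distance between any of tin1, tin2, tin3, tin4, tin5, tin6 and pad_a3 below 0.02 m and value of joint carousel below 0.14 rad and (distance between tin1 and pad_a1 below 0.02 m or distance between tin1 and pad_a2 below 0.02 m or distance between tin1 and pad_a3 below 0.02 m or distance between tin1 and pad_b1 below 0.02 m or distance between tin1 and pad_b2 below 0.02 m or distance between tin1 and pad_b3 below 0.02 m) and (distance between tin2 and pad_a1 below 0.02 m or distance between tin2 and pad_a2 below 0.02 m or distance between tin2 and pad_a3 below 0.02 m or distance between tin2 and pad_b1 below 0.02 m or distance between tin2 and pad_b2 below 0.02 m or distance between tin2 and pad_b3 below 0.02 m) and (distance between tin3 and pad_a1 below 0.02 m or distance between tin3 and pad_a2 below 0.02 m or distance between tin3 and pad_a3 below 0.02 m or distance between tin3 and pad_b1 below 0.02 m or distance between tin3 and pad_b2 below 0.02 m or distance between tin3 and pad_b3 below 0.02 m) and (distance between tin4 and pad_a1 below 0.02 m or distance between tin4 and pad_a2 below 0.02 m or distance between tin4 and pad_a3 below 0.02 m or distance between tin4 and pad_b1 below 0.02 m or distance between tin4 and pad_b2 below 0.02 m or distance between tin4 and pad_b3 below 0.02 m) and (distance between tin5 and pad_a1 below 0.02 m or distance between tin5 and pad_a2 below 0.02 m or distance between tin5 and pad_a3 below 0.02 m or distance between tin5 and pad_b1 below 0.02 m or distance between tin5 and pad_b2 below 0.02 m or distance between tin5 and pad_b3 below 0.02 m) and (distance between tin6 and pad_a1 below 0.02 m or distance between tin6 and pad_a2 below 0.02 m or distance between tin6 and pad_a3 below 0.02 m or distance between tin6 and pad_b1 below 0.02 m or distance between tin6 and pad_b2 below 0.02 m or distance between tin6 and pad_b3 below 0.02 m) and angle between each of tin1, tin2, tin3, tin4, tin5, tin6's own z axis and vertical below 0.12 rad and linear speed of each of tin1, tin2, tin3, tin4, tin5, tin6 below 0.02 m/s); the robot touches nothing.
It fails at once if the salt shaker, lemon or lemon bottle is pushed more than 40 mm from its place (distance of any of salt_shaker, lemon, lemon_bottle from where it was at the start of the episode above 0.04 m).
Of tin1, tin2, tin3, tin4, tin5, tin6 only 4 to 6 are there at a start; the rules pass over those that are not, and their reading is None.
At some moment in a run one of tin1, tin2, tin3, tin4, tin5, tin6 may be knocked a few centimetres aside while the robot is not near it.
It also fails if it takes over 210 s, if anything falls off the work surface, if the arm or the gripper's body presses on something with over 40 N, if the wrist force passes 120 N, or if a joint passes its speed limit or range.

## Working session

There is one attempt and no reset: what is moved stays moved. The work goes in short steps, Python scripts to look and compute and a shell command to move; the robot and the scene stay as the last step left them, time stands still between calls to the robot, and variables do not carry over. Pictures are saved under pics/ and viewed, at most 14 in all, crops included, and the job is handed in when it is done.

```bash
mkdir -p pics
python3 - <<'E'
from bench import r
import cv2
o=r.get_obs()
print({k:o[k] for k in('clock','tcp_pos','orientation','grip_width')},r.grip_point_offset)
for n in('side','top'):
    cv2.imwrite(f'pics/{n}0.png',r.grab_frame(n)); print(n,r.camera_model(n))
E
```

```text
{'clock': 0.0, 'tcp_pos': array([0.24373405, 0.62879137, 0.20540903]), 'orientation': array([-5.77459247e-01, -3.08786550e+00,  2.86153527e-03]), 'grip_width': 0.08517209787994204} 0.0187
side {'fx': 462.4968195671675, 'fy': 462.4968195671675, 'cx': 320.02969443647424, 'cy': 241.65021884752827, 'R': array([[-0.99165121, -0.12877006, -0.0067936 ],
       [-0.03847319,  0.34574226, -0.93754045],
       [ 0.12307598, -0.92945175, -0.34780992]]), 't': array([0.57016349, 0.06268149, 0.92128844])}
top {'fx': 507.54992508585275, 'fy': 507.54992508585275, 'cx': 318.5296537539543, 'cy': 243.05505622767797, 'R': array([[-0.04650172, -0.99891585, -0.00217262],
       [-0.97501442,  0.0458618 , -0.21735589],
       [ 0.21721989, -0.00798909, -0.97609   ]]), 't': array([0.11668446, 0.56249347, 0.88922293])}
```

View pics/top0.png

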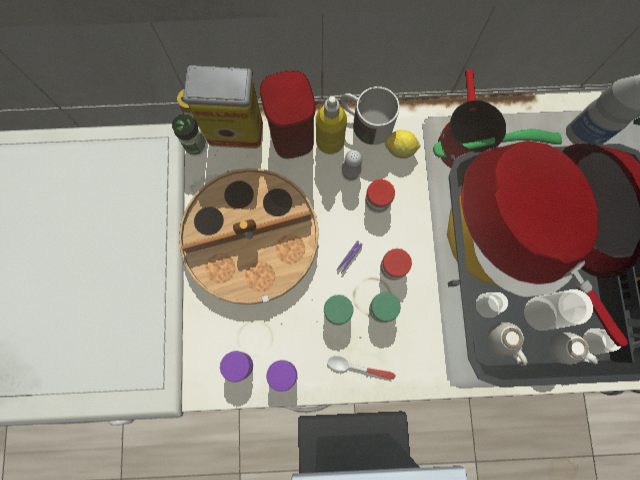

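View pics/side0.png

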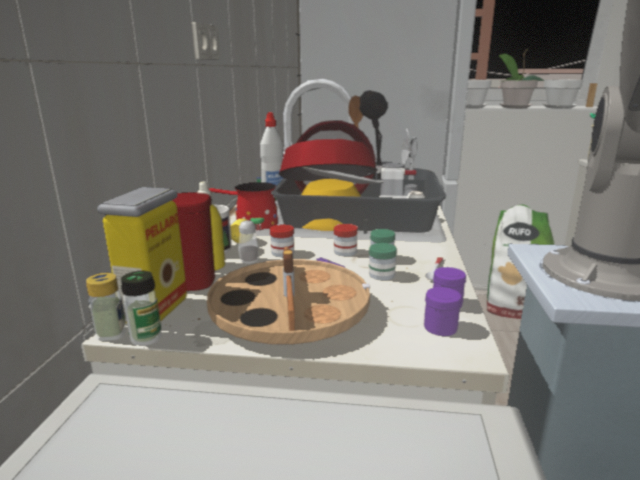

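The top view shows 2 red tins, around (380,194) and (397,263), and 2 green ones, around (338,309) and (385,307). The purple decoys are at (236,366) and (281,375). The carousel is centred near (248,236), cork side toward the robot. The side view shows the same four tins and no others.

```bash
cat > h.py <<'E'
from bench import r
import cv2, numpy as np
def blobs(img,lo,hi,amin,amax,roi=None):
    hsv=cv2.cvtColor(img,cv2.COLOR_BGR2HSV); m=np.zeros(img.shape[:2],np.uint8)
    for l,h in zip(lo,hi): m|=cv2.inRange(hsv,np.array(l),np.array(h))
    if roi: k=np.zeros_like(m); x0,y0,x1,y1=roi; k[y0:y1,x0:x1]=255; m&=k
    m=cv2.morphologyEx(m,cv2.MORPH_OPEN,np.ones((3,3)))
    n,_,s,c=cv2.connectedComponentsWithStats(m)
    return [(c[i].round(1),s[i]) for i in range(1,n) if amin<s[i][4]<amax]
RED=([(0,140,60),(172,140,60)],[(8,255,255),(180,255,255)]); GREEN=([(60,60,30)],[(90,255,200)]); PURPLE=([(125,80,50)],[(150,255,255)])
def ray(n,p):
    c=r.camera_model(n); R=np.array(c['R']); o=-R.T@np.array(c['t'])
    d=R.T@np.array([(p[0]-c['cx'])/c['fx'],(p[1]-c['cy'])/c['fy'],1]); return o,d/np.linalg.norm(d)
def plane(n,p,z): o,d=ray(n,p); return o+d*(z-o[2])/d[2]
def tri(a,b,na='top',nb='side'):
    o1,d1=ray(na,a); o2,d2=ray(nb,b)
    s=np.linalg.lstsq(np.c_[d1,-d2],o2-o1,rcond=None)[0]
    p,q=o1+s[0]*d1,o2+s[1]*d2; return (p+q)/2,np.linalg.norm(p-q)
def proj(n,X):
    c=r.camera_model(n); v=np.array(c['R'])@X+np.array(c['t']); return np.array([c['fx']*v[0]/v[2]+c['cx'],c['fy']*v[1]/v[2]+c['cy']])
E
python3 - <<'E'
from h import *
np.set_printoptions(precision=4,suppress=True)
T=r.grab_frame('top');S=r.grab_frame('side')
for nm,C in(('red',RED),('green',GREEN),('purple',PURPLE)):
    st=blobs(S,*C,60,1500,(200,200,480,340)); 
    for c,s in blobs(T,*C,200,1500,(180,170,430,400)):
        print(nm,c,s,plane('top',c,.06)[:2],[(b.round(0),*[x.round(3) for x in tri(c,b)],bs[2:]) for b,bs in st if tri(c,b)[1]<.02])
bt=blobs(T,[(0,0,0)],[(180,255,45)],200,2000,(180,165,320,305)); bs=blobs(S,[(0,0,0)],[(180,255,45)],150,2000,(205,255,375,335))
for c,s in bt:
    print('black',c,s,plane('top',c,.03),[(b,*tri(c,b)) for b,_ in bs if tri(c,b)[1]<.02])
ct=blobs(T,[(5,60,60)],[(18,255,205)],300,2000,(195,240,310,295)); print('cork',[(c,s,plane('top',c,.03)) for c,s in ct])
E
```

```text
red [380.7 191.8] [368 180  27  25 535] [ 0.6629 -0.0337] []
red [397.1 261.8] [384 249  27  26 568] [ 0.5252 -0.0542] [(array([345., 230.]), array([ 0.527, -0.055,  0.053]), np.float64(0.001), array([ 23,  12, 221], dtype=int32))]
green [385.6 306.3] [372 293  28  28 629] [ 0.4438 -0.0266] [(array([382., 243.]), array([ 0.446, -0.03 ,  0.035]), np.float64(0.0), array([ 25,  29, 560], dtype=int32))]
green [338.3 309. ] [324 295  29  29 632] [0.4429 0.0599] [(array([382., 243.]), array([0.444, 0.06 , 0.069]), np.float64(0.004), array([ 25,  29, 560], dtype=int32))]
purple [234.6 365.9] [220 351  29  31 697] [0.3507 0.2501] []
purple [281.2 375.3] [267 361  30  30 713] [0.3306 0.1676] []
cork []
```

Run:
```python
from h import *
np.set_printoptions(precision=4,suppress=True)
T=r.grab_frame('top');S=r.grab_frame('side')
H=cv2.cvtColor(T,cv2.COLOR_BGR2HSV);G=cv2.cvtColor(S,cv2.COLOR_BGR2HSV)
print('hsv',H[220,208],H[268,220],H[277,260],H[290,240],'side',G[279,262],G[317,262],G[231,282],G[314,325],G[293,340])
for c,s in blobs(S,*RED,40,1500,(260,200,480,340)): print('redS',c,s,*tri((380.7,191.8),c))
print('grn far/near', tri((385.6,306.3),(383,236)),tri((338.3,309),(382,253)))
black=([(0,0,0)],[(180,255,75)])
bs=blobs(S,*black,150,2000,(205,255,285,335))
P=[]
for c,s in blobs(T,*black,200,2000,(185,172,300,240)):
    p=plane('top',c,.03); P.append(p[:2]); print('black',c,s,p,[(b,tri(c,b)) for b,_ in bs if tri(c,b)[1]<.02])
for v in(150,165,180):
  print('cork',v,[(c,s,plane('top',c,.03)) for c,s in blobs(T,[(0,60,60)],[(25,255,v)],150,2000,(195,235,310,295))])
```

```text
hsv [22 45 62] [ 14 123 182] [ 15 121 191] [ 17 101 196] side [10 43 53] [23 33 61] [  2 179 160] [ 14 113 201] [ 14 110 192]
redS [273.  219.9] [260 200  33  37 555] [ 0.6701 -0.0305  0.0753] 0.02335497071510646
redS [344.4 229.3] [334 224  22  12 212] [ 0.5866 -0.025   0.0852] 0.12957260743923757
grn far/near (array([ 0.4438, -0.0278,  0.0513]), np.float64(0.0014063243484520199)) (array([0.4444, 0.0594, 0.0468]), np.float64(0.0006419042107577525))
black [238.5 194.2] [225 181  28  27 617] [0.681  0.2438 0.03  ] [(array([237.2, 297.3]), (array([0.6814, 0.2439, 0.0301]), np.float64(0.0008297634984127686)))]
black [277.2 201.9] [263 189  29  27 612] [0.6615 0.1677 0.03  ] [(array([259.7, 278.3]), (array([0.6621, 0.1677, 0.0306]), np.float64(0.0016920475801042785))), (array([258.1, 317.1]), (array([ 0.6767,  0.1721, -0.0448]), np.float64(0.015692779108188518)))]
black [208.4 220.4] [195 207  28  27 605] [0.63   0.3034 0.03  ] [(array([259.7, 278.3]), (array([0.6209, 0.2923, 0.0884]), np.float64(0.014171406480322248))), (array([258.1, 317.1]), (array([0.6304, 0.3035, 0.0299]), np.float64(0.0006880651801210595)))]
cork 150 [(array([237.5, 248.5]), array([ 195,  235,  107,   36, 1937], dtype=int32), array([0.571 , 0.2471, 0.03  ]))]
cork 165 [(array([237.5, 248.5]), array([ 195,  235,  107,   36, 1988], dtype=int32), array([0.571 , 0.2471, 0.03  ]))]
cork 180 []
```

Run:
```python
from h import *
T=r.grab_frame('top'); S=r.grab_frame('side')
a=cv2.resize(T[160:310,170:330],None,fx=2.5,fy=2.5,interpolation=cv2.INTER_CUBIC);b=cv2.resize(S[210:345,200:400],None,fx=2,fy=2,interpolation=cv2.INTER_CUBIC)
c=np.zeros((375,800,3),np.uint8);c[:,:400]=a;c[:270,400:]=b
cv2.imwrite('pics/c1.png',c)
```

```text
(no output)
```

View pics/c1.png

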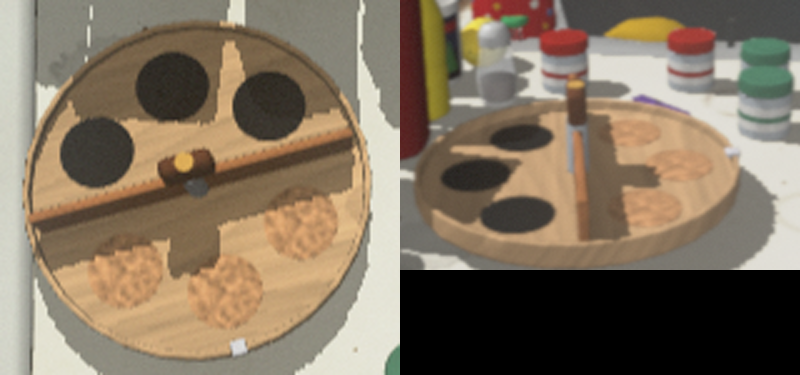

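The pads measure 30.0 mm high from the two views. From them I get the carousel axis at (0.598, 0.2245) with yaw about 13.1°. The four tins are located, so I start moving, with the green tin at (0.443, 0.060) first.

```bash
python3 -m crank '[[0.1,-0.18,0,-0.15,1],[0.1,-0.18,0,-0.15,1],[0.1,-0.18,0,-0.15,1],[0.1,-0.18,0,-0.15,1],[0.1,-0.18,0,-0.15,1],[0.1,-0.18,0,-0.15,1],[0.1,-0.18,0,-0.15,1],[0.1,-0.18,0,-0.15,1]]' 40
python3 -m crank '[[0.024,-0.175,-0.05,-0.038,1],[0.024,-0.175,-0.05,0,1],[0.024,-0.175,-0.05,0,1],[0.024,-0.175,-0.05,0,1],[0.024,-0.175,-0.05,0,1],[0.024,-0.175,0,0,1],[0.024,-0.175,0,0,1],[0.024,-0.175,0,0,1]]'
cat > st.py <<'E'
from h import *
from scipy.spatial.transform import Rotation as Ro
import sys
np.set_printoptions(precision=4,suppress=True)
C=np.array([.598,.2245]);psi=np.radians(13.1)
def pad(k,b=0):  # k -1 right,0 mid,1 left as seen from robot
    a=psi+np.pi-k*np.radians(54.6); return C+.085*np.array([np.cos(a),np.sin(a)]),np.degrees(a)%180
def state():
    o=r.get_obs(); y=Ro.from_rotvec(o['orientation']).as_matrix()[:,1]
    print('t',round(o['clock'],2),'tcp',o['tcp_pos'],'yaw',round(np.degrees(np.arctan2(y[1],y[0])),1),'q',np.array(o['joints']).round(2),'w',round(o['grip_width'],4),'gf',o['gripper_force'],'F',np.round(o['contact_force'],1))
    return o['tcp_pos'],np.degrees(np.arctan2(y[1],y[0]))
def go(x,y,z,yaw=None):
    p,w=state(); d=(np.array([x,y,z])-p)/.2
    print('need units',d, None if yaw is None else ((yaw-w+90)%180-90)/45)
def lids(show=True):
    T=r.grab_frame('top')
    for nm,K in(('red',RED),('green',GREEN)):
        for c,s in blobs(T,*K,150,1500,(180,165,430,400)): print(nm,c,s[4],'z.06',plane('top',c,.06)[:2],'z.09',plane('top',c,.09)[:2])
if __name__=='__main__':
    for k in(-1,0,1): print(k,pad(k),proj('top',np.r_[pad(k)[0],.03]))
    lids(); go(.443,.060,.015,13.1)
E
python3 st.py
```

```text
clock: 1.07
tcp_pos: [0.4046, 0.3396, 0.2068]
orientation: [-1.924, -2.484, -0.001]
contact_force: [0.3, 0.6, 0.3]
grip_width: 0.085
gripper_force: 0.0
clock: 1.73
tcp_pos: [0.4423, 0.0598, 0.1565]
orientation: [1.953, 2.46, 0.001]
contact_force: [1.0, 1.2, 0.3]
grip_width: 0.085
gripper_force: 0.0
-1 (array([0.5657, 0.1459]), np.float64(67.70000000000002)) [289.8925 248.7689]
0 (array([0.5152, 0.2052]), np.float64(13.099999999999994)) [259.7553 276.0364]
1 (array([0.5343, 0.2808]), np.float64(138.49999999999997)) [220.1504 268.0028]
red [380.7 191.9] 535 z.06 [ 0.6627 -0.0337] z.09 [ 0.653  -0.0295]
t 1.78 tcp [0.4429 0.0525 0.1568] yaw 12.7 q [-0.69  0.16  0.48  2.16 -0.1   0.84  0.07] w 0.0853 gf 0.0 F [ 0.  -6.5  0.4]
need units [ 0.0007  0.0375 -0.7089] 0.00998468393439143
```

```bash
python3 -m crank '[[0,0,0,0,1],[0,0,0,0,1]]'
python3 -m crank '[[0,0,-0.14,0,1],[0,0,-0.14,0,1],[0,0,-0.14,0,1],[0,0,-0.14,0,1],[0,0,-0.1,0,1],[0,0,-0.04,0,1],[0,0,0,0,1],[0,0,0,0,1]]'
python3 -m crank '[[0,0,0,0,0],[0,0,0,0,-0.2],[0,0,0,0,-0.5],[0,0,0,0,-0.5],[0,0,0,0,-0.5],[0,0,0,0,-0.5],[0,0,0,0,-0.5]]' 30
python3 st.py | tail -2
```

```text
clock: 1.95
tcp_pos: [0.4426, 0.0612, 0.1566]
orientation: [1.956, 2.459, 0.001]
contact_force: [-0.2, 0.9, 0.1]
grip_width: 0.0855
gripper_force: 0.0
clock: 2.62
tcp_pos: [0.4426, 0.0622, 0.0167]
orientation: [-1.952, -2.461, -0.0]
contact_force: [0.1, -0.2, 0.5]
grip_width: 0.0858
gripper_force: 0.0
clock: 3.2
tcp_pos: [0.4434, 0.0619, 0.0177]
orientation: [1.953, 2.46, 0.004]
contact_force: [-0.7, 0.5, 8.7]
grip_width: 0.0525
gripper_force: 30.0
t 3.25 tcp [0.4433 0.0619 0.0177] yaw 13.1 q [-0.57  0.43  0.35  2.25 -0.31  0.5   0.25] w 0.0526 gf 29.972140789031982 F [-1.5  0.1  7.9]
need units [-0.0017 -0.0094 -0.0134] -0.00014826482649002375
```

```bash
python3 -m crank '[[0,0,0.1,0,-0.5],[0,0,0.15,0,-0.5],[0,0,0.15,0,-0.5],[0,0,0.15,0,-0.5],[0.06,0.12,0.15,0,-0.5],[0.1,0.2,0,0,-0.5],[0.1,0.2,0,0,-0.5],[0.1,0.2,0,0,-0.5]]'
python3 -m crank '[[0,0,0,0,-0.5],[0,0,0,0,-0.5],[0,0,0,0,-0.5]]'
python3 -c "
from st import *
p,a=pad(0); go(*p,.0487,a)"
```

```text
clock: 3.92
tcp_pos: [0.5112, 0.1992, 0.1582]
orientation: [1.954, 2.46, 0.005]
contact_force: [1.5, 0.3, -1.4]
grip_width: 0.0529
gripper_force: 33.0
clock: 4.17
tcp_pos: [0.5098, 0.1966, 0.1564]
orientation: [1.953, 2.46, -0.001]
contact_force: [-0.2, -0.2, -1.9]
grip_width: 0.0525
gripper_force: 32.9
t 4.17 tcp [0.5098 0.1966 0.1564] yaw 13.1 q [-0.83  0.34  0.43  1.94 -0.18  0.9  -0.08] w 0.0525 gf 32.94352948665619 F [-0.2 -0.2 -1.9]
need units [ 0.0271  0.0432 -0.5386] -0.00022314924186161988
```

```bash
python3 -m crank '[[0.027,0.043,-0.1,0,-0.5],[0,0,-0.14,0,-0.5],[0,0,-0.14,0,-0.5],[0,0,-0.1,0,-0.5],[0,0,-0.055,0,-0.5],[0,0,0,0,-0.5],[0,0,0,0,-0.5]]'
python3 -m crank '[[0,0,0,0,0.4],[0,0,0,0,0.7],[0,0,0,0,0.8],[0,0,0,0,0.8]]'
python3 -m crank '[[0,0,0.1,0,0.8],[0,0,0.2,0,1],[0,0,0.2,0,1],[0,0,0.1,0,1],[-0.07,-0.19,0,0.15,1],[-0.07,-0.19,0,0.15,1],[-0.07,-0.19,0,0.15,1],[-0.07,-0.19,0,0.15,1]]'
python3 -m crank '[[-0.03,-0.19,0,0.15,1],[0,-0.19,0,0.15,1],[0,0,0,0.15,1],[0,0,0,0.15,1],[0,0,0,0,1],[0,0,0,0,1]]'
python3 -c "
from st import *
lids(); go(.4438,-.0275,.019,67.7)"
```

```text
clock: 4.75
tcp_pos: [0.5155, 0.2044, 0.0496]
orientation: [1.956, 2.459, -0.001]
contact_force: [0.4, -0.8, -2.2]
grip_width: 0.0527
gripper_force: 34.7
clock: 5.08
tcp_pos: [0.5161, 0.206, 0.0501]
orientation: [1.953, 2.46, 0.002]
contact_force: [0.3, 0.3, 0.6]
grip_width: 0.0767
gripper_force: 0.0
clock: 5.75
tcp_pos: [0.459, 0.0524, 0.1699]
orientation: [1.315, 2.852, 0.001]
contact_force: [0.4, 0.2, -0.3]
grip_width: 0.0854
gripper_force: 0.0
clock: 6.25
tcp_pos: [0.4542, -0.0166, 0.1696]
orientation: [0.656, 3.072, 0.001]
contact_force: [-1.1, -0.3, -0.7]
grip_width: 0.0852
gripper_force: 0.0
red [380.8 191.9] 540 z.06 [ 0.6627 -0.0339] z.09 [ 0.653  -0.0297]
green [257.9 270.3] 645 z.06 [0.5213 0.2051] z.09 [0.5161 0.2016]
green [382.1 309.2] 393 z.06 [ 0.4388 -0.0199] z.09 [ 0.4363 -0.0161]
t 6.3 tcp [ 0.4542 -0.0164  0.1696] yaw 65.9 q [-0.47  0.16  0.41  2.12 -0.08  0.88  1.14] w 0.0855 gf 0.0 F [ 0.1 -0.3 -0.4]
need units [-0.0521 -0.0556 -0.7529] 0.039814625580002094
```

```bash
python3 -m crank '[[-0.052,-0.056,-0.14,0.04,1],[0,0,-0.14,0,1],[0,0,-0.14,0,1],[0,0,-0.14,0,1],[0,0,-0.12,0,1],[0,0,-0.07,0,1],[0,0,0,0,1],[0,0,0,0,1]]'
python3 -m crank '[[0,0,0,0,0],[0,0,0,0,-0.2],[0,0,0,0,-0.5],[0,0,0,0,-0.5],[0,0,0,0,-0.5],[0,0,0,0,-0.5],[0,0,0,0,-0.5]]' 30
python3 -m crank '[[0,0,0.1,0,-0.5],[0,0,0.15,0,-0.5],[0,0,0.15,0,-0.5],[0,0,0.15,0,-0.5],[0.06,0.12,0.15,0,-0.5],[0.11,0.17,0,0,-0.5],[0.11,0.17,0,0,-0.5],[0.11,0.17,0,0,-0.5]]'
python3 -m crank '[[0.11,0.12,0,0,-0.5],[0.08,0.1,0,0,-0.5],[0,0,0,0,-0.5],[0,0,0,0,-0.5]]'
python3 -c "
from st import *
p,a=pad(-1); go(*p,.05,a)"
```

```text
clock: 6.97
tcp_pos: [0.4434, -0.0276, 0.0191]
orientation: [-0.604, -3.081, 0.001]
contact_force: [-0.3, -0.1, 0.5]
grip_width: 0.0857
gripper_force: 0.0
clock: 7.55
tcp_pos: [0.4448, -0.0276, 0.0207]
orientation: [0.602, 3.081, 0.002]
contact_force: [-0.9, 0.0, 6.6]
grip_width: 0.0531
gripper_force: 30.1
clock: 8.22
tcp_pos: [0.5228, 0.1, 0.1613]
orientation: [0.603, 3.081, 0.004]
contact_force: [0.8, -0.3, -1.2]
grip_width: 0.0526
gripper_force: 32.6
clock: 8.55
tcp_pos: [0.56, 0.1436, 0.1596]
orientation: [0.599, 3.084, 0.0]
contact_force: [-0.2, 0.2, -1.6]
grip_width: 0.0525
gripper_force: 32.6
t 8.55 tcp [0.56   0.1436 0.1596] yaw 68.0 q [-0.63  0.38  0.35  1.86 -0.16  0.93  0.98] w 0.0525 gf 32.577568888664246 F [-0.2  0.2 -1.6]
need units [ 0.0289  0.0114 -0.548 ] -0.007203038031695681
```

```bash
python3 -m crank '[[0.029,0.0115,-0.1,0,-0.5],[0,0,-0.14,0,-0.5],[0,0,-0.14,0,-0.5],[0,0,-0.1,0,-0.5],[0,0,-0.06,0,-0.5],[0,0,0,0,-0.5],[0,0,0,0,-0.5]]'
python3 -m crank '[[0,0,0,0,0.4],[0,0,0,0,0.7],[0,0,0,0,0.8],[0,0,0,0,0.8]]'
python3 -m crank '[[0,0,0.1,0,0.8],[0,0,0.2,0,1],[0,0,0.2,0,1],[0,0,0.1,0,1],[-0.04,-0.15,0,0.15,1],[-0.04,-0.15,0,0.15,1],[-0.04,-0.15,0,0.15,1],[-0.04,-0.15,0,0.15,1]]'
python3 -m crank '[[-0.04,-0.2,0,0.15,1],[0,-0.2,0,0.15,1],[0,0,0,0.15,1],[0,0,0,0.15,1],[0,0,0,0.15,1],[0,0,0,0.15,1],[0,0,0,0.067,1],[0,0,0,0,1]]'
python3 -c "
from st import *
lids(); go(.5255,-.0545,.0205,138.5)"
```

```text
clock: 9.13
tcp_pos: [0.5653, 0.1432, 0.0518]
orientation: [-0.605, -3.083, 0.001]
contact_force: [0.4, -0.1, -1.8]
grip_width: 0.0526
gripper_force: 35.2
clock: 9.47
tcp_pos: [0.5658, 0.1447, 0.052]
orientation: [0.602, 3.083, 0.001]
contact_force: [0.2, 0.5, 0.2]
grip_width: 0.077
gripper_force: 0.0
clock: 10.13
tcp_pos: [0.5331, 0.0235, 0.1719]
orientation: [-0.145, 3.137, 0.0]
contact_force: [0.5, -0.2, 0.1]
grip_width: 0.0853
gripper_force: 0.0
clock: 10.8
tcp_pos: [0.5258, -0.0527, 0.1717]
orientation: [-1.278, 2.869, -0.0]
contact_force: [0.4, -0.3, 0.0]
grip_width: 0.0852
gripper_force: 0.0
red [380.8 191.9] 540 z.06 [ 0.6627 -0.0339] z.09 [ 0.653  -0.0297]
green [288.6 242.9] 623 z.06 [0.5707 0.1464] z.09 [0.5639 0.1448]
green [257.9 270.3] 647 z.06 [0.5213 0.2051] z.09 [0.5161 0.2016]
t 10.85 tcp [ 0.5258 -0.0527  0.1716] yaw 137.8 q [-0.18  0.28  0.2   1.95 -0.07  0.92  2.45] w 0.0856 gf 0.0 F [-0.1  0.2 -0.1]
need units [-0.0014 -0.0091 -0.7557] 0.014750722976298094
```

```bash
python3 -c "
from st import *
print([(c,s) for c,s in blobs(r.grab_frame('side'),*RED,40,1500,(260,200,480,340))])"
```

```text
[(array([273.1, 220.1]), array([260, 200,  33,  37, 567], dtype=int32)), (array([344.3, 229.4]), array([334, 224,  22,  12, 210], dtype=int32))]
```

```bash
python3 -m crank '[[0,-0.009,-0.14,0.015,1],[0,0,-0.14,0,1],[0,0,-0.14,0,1],[0,0,-0.14,0,1],[0,0,-0.12,0,1],[0,0,-0.075,0,1],[0,0,0,0,1],[0,0,0,0,1]]'
python3 -m crank '[[0,0,0,0,0],[0,0,0,0,-0.2],[0,0,0,0,-0.5],[0,0,0,0,-0.5],[0,0,0,0,-0.5],[0,0,0,0,-0.5],[0,0,0,0,-0.5]]' 30
python3 -m crank '[[0,0,0.1,0,-0.5],[0,0,0.15,0,-0.5],[0,0,0.15,0,-0.5],[0,0,0.15,0,-0.5],[0,0,0.15,0,-0.5],[0,0.12,0.02,0,-0.5],[0,0.19,0,0,-0.5],[0,0.2,0,0,-0.5]]'
python3 -m crank '[[0.01,0.2,0,0,-0.5],[0.01,0.2,0,0,-0.5],[0.01,0.2,0,0,-0.5],[0.01,0.2,0,0,-0.5],[0,0.2,0,0,-0.5],[0,0.16,0,0,-0.5],[0,0,0,0,-0.5],[0,0,0,0,-0.5]]'
python3 -c "
from st import *
p,a=pad(1); go(*p,.052,a)"
```

```text
clock: 11.57
tcp_pos: [0.5254, -0.0544, 0.0201]
orientation: [1.291, -2.863, -0.001]
contact_force: [-0.2, 0.9, 1.5]
grip_width: 0.0855
gripper_force: 0.0
clock: 12.15
tcp_pos: [0.5269, -0.0544, 0.022]
orientation: [-1.291, 2.861, -0.001]
contact_force: [-0.1, -0.4, 4.9]
grip_width: 0.0525
gripper_force: 30.3
clock: 12.82
tcp_pos: [0.5266, 0.0471, 0.1665]
orientation: [-1.285, 2.863, -0.002]
contact_force: [-0.1, 0.1, -0.9]
grip_width: 0.0524
gripper_force: 32.3
clock: 13.48
tcp_pos: [0.533, 0.2824, 0.1649]
orientation: [-1.299, 2.86, 0.001]
contact_force: [-0.8, -0.3, -0.9]
grip_width: 0.0528
gripper_force: 32.3
t 13.48 tcp [0.533  0.2824 0.1649] yaw 138.9 q [-0.65  0.4   0.07  1.78 -0.04  0.96  1.86] w 0.0528 gf 32.307037711143494 F [-0.8 -0.3 -0.9]
need units [ 0.0069 -0.008  -0.5643] -0.007928738330770102
```

```bash
python3 -m crank '[[0.007,-0.008,-0.1,0,-0.5],[0,0,-0.14,0,-0.5],[0,0,-0.14,0,-0.5],[0,0,-0.12,0,-0.5],[0,0,-0.06,0,-0.5],[0,0,0,0,-0.5],[0,0,0,0,-0.5]]'
python3 -m crank '[[0,0,0,0,0.4],[0,0,0,0,0.7],[0,0,0,0,0.8],[0,0,0,0,0.8]]'
python3 -m crank '[[0,0,0.1,0,0.8],[0,0,0.2,0,1],[0,0,0.2,0,1],[-0.03,0.05,0.2,-0.15,0.6],[-0.03,0.05,0.2,-0.15,0.3],[-0.03,0.05,0,-0.15,0],[-0.03,0.05,0,-0.15,0],[0,0,0,-0.15,0]]'
python3 -m crank '[[0,0,0,-0.15,0],[0,0,0,-0.15,0],[0,0,0,-0.15,0],[0,0,0,-0.15,0],[0,0,0,-0.15,0],[0,0,0,-0.15,0],[0,0,0,-0.15,0],[0,0,0,-0.15,0]]'
python3 -c "
from st import *
lids(); go(.598,.2245,.073,13.1)
T=r.grab_frame('top');S=r.grab_frame('side')
c=np.zeros((375,800,3),np.uint8);c[:,:400]=cv2.resize(T[160:310,170:330],None,fx=2.5,fy=2.5);c[:270,400:]=cv2.resize(S[210:345,200:400],None,fx=2,fy=2)
cv2.imwrite('pics/c2.png',c)"
```

```text
clock: 14.07
tcp_pos: [0.5357, 0.2767, 0.0528]
orientation: [1.29, -2.864, 0.001]
contact_force: [-0.2, 0.7, -0.8]
grip_width: 0.0524
gripper_force: 36.5
clock: 14.4
tcp_pos: [0.5355, 0.2781, 0.0531]
orientation: [-1.292, 2.862, 0.0]
contact_force: [-0.1, -0.2, 0.8]
grip_width: 0.0766
gripper_force: 0.0
clock: 15.07
tcp_pos: [0.5098, 0.3212, 0.2338]
orientation: [-0.402, 3.114, 0.005]
contact_force: [-0.4, 0.5, -0.3]
grip_width: 0.0426
gripper_force: 0.0
clock: 15.73
tcp_pos: [0.5111, 0.318, 0.2327]
orientation: [1.061, 2.957, 0.001]
contact_force: [0.7, 0.1, 0.3]
grip_width: 0.0428
gripper_force: 0.0
red [380.8 191.9] 533 z.06 [ 0.6627 -0.0339] z.09 [ 0.653  -0.0297]
red [217.4 262.9] 677 z.06 [0.5388 0.2802] z.09 [0.5331 0.2743]
green [288.6 242.9] 624 z.06 [0.5707 0.1464] z.09 [0.5639 0.1448]
green [257.9 270.3] 648 z.06 [0.5213 0.2051] z.09 [0.5161 0.2016]
t 15.78 tcp [0.511  0.3181 0.2326] yaw 50.1 q [-0.94  0.34  0.36  1.73 -0.13  1.09  0.34] w 0.0426 gf 0.0 F [-0.  -0.6  0.5]
need units [ 0.4348 -0.4678 -0.798 ] -0.8230344569860887
```

View pics/c2.png

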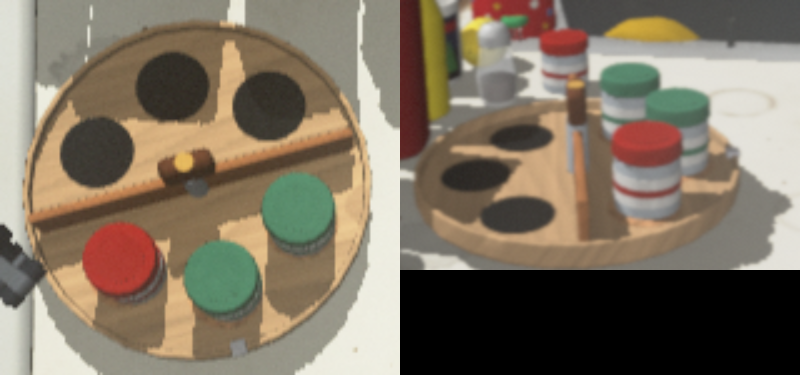

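The cork bay holds red, green and green, all upright and centred within about 5 mm. The bar's top marking is at top (243.2,224.8) and side (287.5,250), so I triangulate the bar before gripping it.

```bash
python3 -m crank '[[0.1,-0.11,0,-0.15,0],[0.1,-0.11,0,-0.15,0],[0.1,-0.11,0,-0.15,0],[0.1,-0.11,0,-0.15,0],[0.035,-0.028,0,-0.15,0],[0,0,0,-0.073,0],[0,0,0,0,0],[0,0,0,0,0]]'
python3 -c "
from st import *
print(tri((243.2,224.8),(287.5,250)),plane('top',(243.2,224.8),.107)); print(proj('top',np.array([.598,.2245,.107])),proj('side',np.array([.598,.2245,.107])))
go(.598,.2245,.073,13.1)"
```

```text
clock: 16.55
tcp_pos: [0.5979, 0.2247, 0.2323]
orientation: [-1.932, -2.477, 0.0]
contact_force: [-0.6, 1.1, -0.1]
grip_width: 0.0428
gripper_force: 0.0
(array([0.5973, 0.224 , 0.1103]), np.float64(0.0017864082270913255)) [0.5973 0.2244 0.107 ]
[243.1311 224.415 ] [287.6247 252.133 ]
t 16.55 tcp [0.5979 0.2247 0.2323] yaw 14.1 q [-0.84  0.43  0.53  1.65 -0.23  1.13 -0.01] w 0.0428 gf 0.0 F [-0.6  1.1 -0.1]
need units [ 0.0003 -0.0009 -0.7965] -0.02195325709275772
```

```bash
python3 -m crank '[[0,0,-0.15,-0.02,0],[0,0,-0.18,0,0],[0,0,-0.18,0,0],[0,0,-0.15,0,0],[0,0,-0.1,0,0],[0,0,-0.02,0,0],[0,0,0,0,0]]'
python3 -m crank '[[0,0,0,0,-0.4],[0,0,0,0,-0.8],[0,0,0,0,-0.8],[0,0,0,0,-0.8],[0,0,0,0,-0.8],[0,0,0,0,-0.8],[0,0,0,0,-0.8]]' 40
python3 st.py | tail -2
```

```text
clock: 17.13
tcp_pos: [0.5969, 0.2248, 0.0752]
orientation: [-1.952, -2.459, 0.004]
contact_force: [-0.2, 0.2, -0.5]
grip_width: 0.0428
gripper_force: 0.0
clock: 17.72
tcp_pos: [0.5984, 0.2248, 0.0786]
orientation: [-1.956, -2.458, -0.003]
contact_force: [-3.6, -1.3, 5.2]
grip_width: 0.0142
gripper_force: 39.1
t 17.77 tcp [0.5984 0.2248 0.0786] yaw 13.0 q [-0.78  0.6   0.45  1.78 -0.34  0.85  0.06] w 0.0147 gf 39.118918776512146 F [-3.5 -1.4  5. ]
need units [-0.7768 -0.824  -0.3179] 0.0031883708982800526
```

```bash
python3 -m crank '[[0,0,0,0.02,-0.8],[0,0,0,0.04,-0.8],[0,0,0,0.06,-0.8],[0,0,0,0.07,-0.8],[0,0,0,0.07,-0.8],[0,0,0,0.07,-0.8],[0,0,0,0.07,-0.8],[0,0,0,0.07,-0.8]]'
python3 -m crank '[[0,0,0,0.07,-0.8],[0,0,0,0.07,-0.8],[0,0,0,0.07,-0.8],[0,0,0,0.07,-0.8],[0,0,0,0.07,-0.8],[0,0,0,0.07,-0.8],[0,0,0,0.07,-0.8],[0,0,0,0.07,-0.8]]'
python3 -m crank '[[0,0,0,0.07,-0.8],[0,0,0,0.07,-0.8],[0,0,0,0.07,-0.8],[0,0,0,0.07,-0.8],[0,0,0,0.07,-0.8],[0,0,0,0.07,-0.8],[0,0,0,0.07,-0.8],[0,0,0,0.07,-0.8]]'
python3 -m crank '[[0,0,0,0.07,-0.8],[0,0,0,0.07,-0.8],[0,0,0,0.07,-0.8],[0,0,0,0.06,-0.8],[0,0,0,0.04,-0.8],[0,0,0,0.02,-0.8],[0,0,0,0,-0.8],[0,0,0,0,-0.8]]'
python3 -c "
from st import *
state()
T=r.grab_frame('top');S=r.grab_frame('side')
c=np.zeros((375,800,3),np.uint8);c[:,:400]=cv2.resize(T[160:310,170:330],None,fx=2.5,fy=2.5);c[:270,400:]=cv2.resize(S[210:345,200:400],None,fx=2,fy=2)
cv2.imwrite('pics/c3.png',c)"
```

```text
clock: 18.43
tcp_pos: [0.5981, 0.2247, 0.0786]
orientation: [-1.469, -2.776, -0.002]
contact_force: [-4.6, -0.7, 5.7]
grip_width: 0.0144
gripper_force: 39.2
clock: 19.1
tcp_pos: [0.5978, 0.2243, 0.0785]
orientation: [-0.828, -3.03, -0.001]
contact_force: [-6.2, -1.3, 5.8]
grip_width: 0.0141
gripper_force: 39.3
clock: 19.77
tcp_pos: [0.5976, 0.224, 0.0785]
orientation: [-0.148, -3.138, 0.0]
contact_force: [-6.0, -1.6, 7.2]
grip_width: 0.0142
gripper_force: 39.4
clock: 20.43
tcp_pos: [0.5976, 0.2237, 0.0785]
orientation: [0.255, -3.131, 0.001]
contact_force: [-5.7, -2.3, 7.6]
grip_width: 0.0146
gripper_force: 39.4
t 20.43 tcp [0.5976 0.2237 0.0785] yaw 99.3 q [-0.51  0.56  0.07  1.76 -0.05  0.83  1.32] w 0.0146 gf 39.385496377944946 F [-5.7 -2.3  7.6]
```

View pics/c3.png

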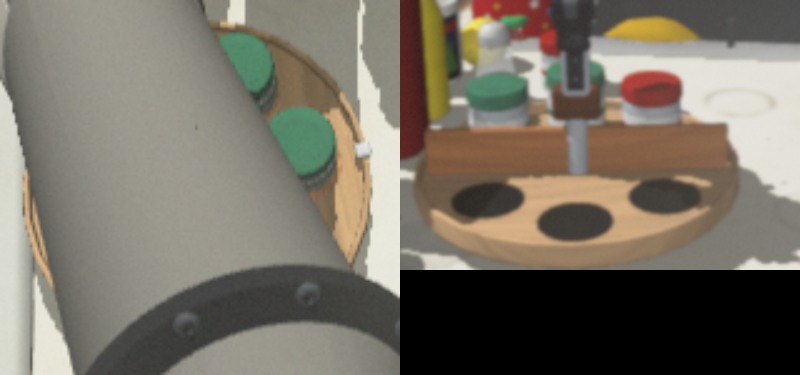

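The tray has turned about 86° with all three tins standing. Joint 7 has only reached 1.32, so I keep turning in the same grip and watch it.

```bash
python3 -m crank '[[0,0,0,0.02,-0.8],[0,0,0,0.04,-0.8],[0,0,0,0.06,-0.8],[0,0,0,0.07,-0.8],[0,0,0,0.07,-0.8],[0,0,0,0.07,-0.8],[0,0,0,0.07,-0.8],[0,0,0,0.07,-0.8]]'
python3 -m crank '[[0,0,0,0.07,-0.8],[0,0,0,0.07,-0.8],[0,0,0,0.07,-0.8],[0,0,0,0.07,-0.8],[0,0,0,0.07,-0.8],[0,0,0,0.07,-0.8],[0,0,0,0.06,-0.8],[0,0,0,0.05,-0.8]]'
python3 -c "
from st import *
state()"
```

```text
clock: 21.2
tcp_pos: [0.5978, 0.2234, 0.0785]
orientation: [0.829, -3.03, 0.002]
contact_force: [-6.5, -2.9, 7.9]
grip_width: 0.014
gripper_force: 39.4
clock: 21.87
tcp_pos: [0.598, 0.2231, 0.0785]
orientation: [1.436, -2.793, 0.002]
contact_force: [-5.8, -3.5, 6.8]
grip_width: 0.0142
gripper_force: 39.4
t 21.87 tcp [0.598  0.2231 0.0785] yaw 144.4 q [-0.36  0.56 -0.13  1.75  0.09  0.84  1.99] w 0.0142 gf 39.38210427761078 F [-5.8 -3.5  6.8]
```

```bash
python3 -m crank '[[0,0,0,0.06,-0.8],[0,0,0,0.07,-0.8],[0,0,0,0.07,-0.8],[0,0,0,0.07,-0.8],[0,0,0,0.07,-0.8],[0,0,0,0.07,-0.8],[0,0,0,0.07,-0.8],[0,0,0,0.07,-0.8]]'
python3 -m crank '[[0,0,0,0.07,-0.8],[0,0,0,0.07,-0.8],[0,0,0,0.07,-0.8],[0,0,0,0.07,-0.8],[0,0,0,0.06,-0.8],[0,0,0,0.05,-0.8],[0,0,0,0.04,-0.8],[0,0,0,0.02,-0.8]]'
python3 -m crank '[[0,0,0,0.02,-0.8],[0,0,0,0,-0.8],[0,0,0,0,-0.8]]'
python3 -c "
from st import *
state();print(r.get_obs()['moment'])"
```

```text
clock: 22.53
tcp_pos: [0.5984, 0.223, 0.0785]
orientation: [2.002, -2.421, 0.003]
contact_force: [-4.1, -3.0, 5.9]
grip_width: 0.0141
gripper_force: 39.3
clock: 23.2
tcp_pos: [0.5987, 0.223, 0.0785]
orientation: [2.395, -2.032, 0.004]
contact_force: [-4.0, -4.1, 6.6]
grip_width: 0.0144
gripper_force: 39.3
clock: 23.45
tcp_pos: [0.5988, 0.223, 0.0786]
orientation: [2.41, -2.015, 0.004]
contact_force: [-3.7, -3.6, 6.9]
grip_width: 0.014
gripper_force: 39.3
t 23.45 tcp [0.5988 0.223  0.0786] yaw -169.8 q [-0.22  0.58 -0.32  1.73  0.23  0.87  2.68] w 0.014 gf 39.30274307727814 F [-3.7 -3.6  6.9]
[-0.7692  0.8433  0.0108]
```

```bash
python3 -m crank '[[0,0,0,0.03,-0.8],[0,0,0,0.03,-0.8],[0,0,0,0,-0.8],[0,0,0,0,-0.4],[0,0,0,0,-0.2],[0,0,0,0,0],[0,0,0,0,0],[0,0,0,0,0]]'
python3 -m crank '[[0,0,0.1,0,0],[0,0,0.2,0,0],[0,0,0.2,0,0],[0,0,0.2,0,0],[0,-0.2,0,-0.1,0],[0,-0.2,0,-0.1,0.4],[0,-0.2,0,-0.1,0.8],[0,-0.2,0,-0.1,1]]'
python3 -m crank '[[0,-0.15,0,-0.1,1],[-0.15,-0.1,0,-0.15,1],[-0.15,-0.1,0,-0.15,1],[-0.1,0,0,-0.15,1],[0,0,0,-0.15,1],[0,0,0,-0.15,1],[0,0,0,-0.15,1],[0,0,0,0,1]]'
python3 -c "
from st import *
state();lids()
T=r.grab_frame('top');S=r.grab_frame('side')
c=np.zeros((375,800,3),np.uint8);c[:,:400]=cv2.resize(T[160:310,170:330],None,fx=2.5,fy=2.5);c[:270,400:]=cv2.resize(S[210:345,200:400],None,fx=2,fy=2)
cv2.imwrite('pics/c4.png',c)"
```

```text
clock: 24.12
tcp_pos: [0.5984, 0.2246, 0.0766]
orientation: [-2.457, 1.957, -0.0]
contact_force: [-0.8, -0.1, -0.3]
grip_width: 0.0426
gripper_force: 0.0
clock: 24.78
tcp_pos: [0.5981, 0.0628, 0.2169]
orientation: [-2.117, 2.321, -0.001]
contact_force: [1.4, -0.7, -0.3]
grip_width: 0.0771
gripper_force: 0.0
clock: 25.45
tcp_pos: [0.5181, -0.0056, 0.2166]
orientation: [-1.066, 2.955, -0.0]
contact_force: [0.9, 0.4, 0.2]
grip_width: 0.0853
gripper_force: 0.0
t 25.45 tcp [ 0.5181 -0.0056  0.2166] yaw 129.7 q [ 0.01  0.21 -0.14  1.91  0.03  1.02  2.12] w 0.0853 gf 0.0 F [0.9 0.4 0.2]
red [271.4 192.5] 632 z.06 [0.6714 0.1761] z.09 [0.6614 0.1735]
green [231.9 186. ] 592 z.06 [0.6881 0.2518] z.09 [0.6776 0.2468]
green [201.3 211.8] 605 z.06 [0.6392 0.3105] z.09 [0.6302 0.3037]
```

View pics/c4.png

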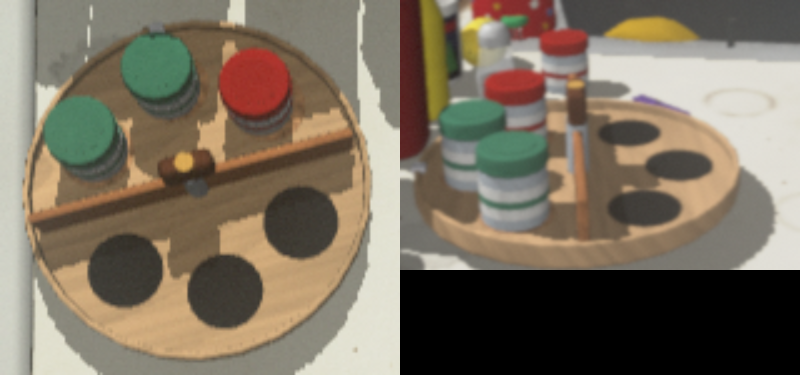

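The black side is home in front with all three tins upright at the back. The side view puts the last red tin at about (282,239), apparently unmoved. I move above it and check it.

```bash
python3 -c "
from st import *
lids() if 0 else None
print([(c,s) for c,s in blobs(r.grab_frame('side'),*RED,40,1500,(268,222,300,242))])"
python3 -m crank '[[0.15,-0.03,0,0.1,1],[0.15,-0.03,0,0.1,1],[0.15,-0.03,0,0,1],[0.15,-0.03,0,0,1],[0.12,-0.02,0,0,1],[0,0,0,0,1],[0,0,0,0,1],[0,0,0,0,1]]'
python3 -c "
from st import *
lids();go(.6635,-.034,.0205,138.5)
print([(c,s) for c,s in blobs(r.grab_frame('side'),*RED,40,1500,(268,222,300,242))])
T=r.grab_frame('top');cv2.imwrite('pics/t5.png',T)
"
```

```text
[(array([280.1, 229.9]), array([268, 222,  25,  15, 260], dtype=int32))]
clock: 26.32
tcp_pos: [0.6613, -0.0334, 0.2159]
orientation: [1.302, -2.858, -0.001]
contact_force: [-0.7, -0.0, 0.2]
grip_width: 0.0854
gripper_force: 0.0
red [271.5 192.5] 632 z.06 [0.6714 0.1759] z.09 [0.6614 0.1734]
red [380.9 192.2] 516 z.06 [ 0.6621 -0.0341] z.09 [ 0.6524 -0.0298]
green [232.  186.1] 587 z.06 [0.6879 0.2516] z.09 [0.6774 0.2466]
green [201.4 211.8] 606 z.06 [0.6392 0.3103] z.09 [0.6302 0.3035]
t 26.37 tcp [ 0.6612 -0.0333  0.2162] yaw 139.0 q [ 0.04  0.45 -0.12  1.57  0.06  1.12  2.33] w 0.0855 gf 0.0 F [-0.8  0.6  0.4]
need units [ 0.0117 -0.0036 -0.9785] -0.010734629245696523
[(array([280.1, 229.9]), array([268, 222,  25,  15, 260], dtype=int32))]
```

View pics/t5.png

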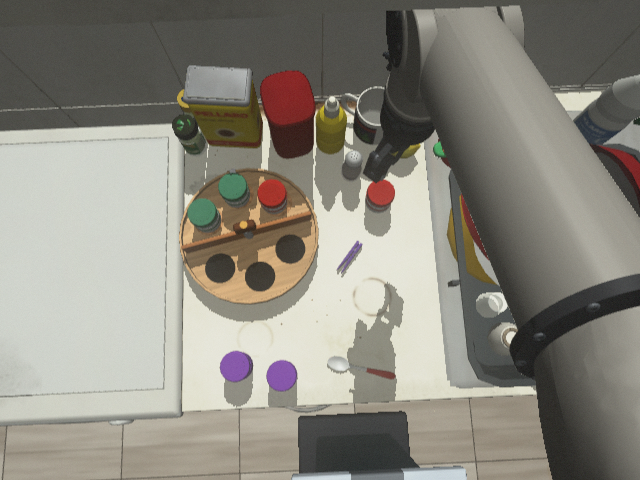

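The tin is still at (380.9,192.2), and it is the only one left on the worktop. I descend and grip it.

```bash
python3 -m crank '[[0.01,-0.004,-0.15,0,1],[0,0,-0.18,0,1],[0,0,-0.18,0,1],[0,0,-0.18,0,1],[0,0,-0.13,0,1],[0,0,-0.1,0,1],[0,0,-0.055,0,1],[0,0,0,0,1]]'
python3 -m crank '[[0,0,0,0,0],[0,0,0,0,-0.2],[0,0,0,0,-0.5],[0,0,0,0,-0.5],[0,0,0,0,-0.5],[0,0,0,0,-0.5],[0,0,0,0,-0.5]]' 30
python3 -m crank '[[0,0,0.1,0,-0.5],[0,0,0.15,0,-0.5],[0,0,0.15,0,-0.5],[0,0,0.15,0,-0.5],[-0.06,0,0.15,0,-0.5],[-0.12,0.08,0.05,0,-0.5],[-0.13,0.13,0,0,-0.5],[-0.13,0.15,0,0,-0.5]]'
python3 -m crank '[[-0.12,0.16,0,0,-0.5],[-0.07,0.19,0,0,-0.5],[0,0.2,0,0,-0.5],[0,0.2,0,0,-0.5],[0,0.2,0,0,-0.5],[0,0.2,0,0,-0.5],[0,0.05,0,0,-0.5],[0,0,0,0,-0.5]]'
python3 -c "
from st import *
p,a=pad(1); go(*p,.0525,a)"
```

```text
clock: 27.13
tcp_pos: [0.6619, -0.0342, 0.0192]
orientation: [1.3, -2.856, -0.003]
contact_force: [0.2, -0.4, -0.9]
grip_width: 0.0856
gripper_force: 0.0
clock: 27.72
tcp_pos: [0.6657, -0.0343, 0.0238]
orientation: [-1.299, 2.857, -0.002]
contact_force: [-1.3, 0.1, 6.9]
grip_width: 0.0527
gripper_force: 31.0
clock: 28.38
tcp_pos: [0.5763, 0.0364, 0.1734]
orientation: [-1.294, 2.859, -0.003]
contact_force: [-0.1, 1.2, -1.0]
grip_width: 0.0521
gripper_force: 32.1
clock: 29.05
tcp_pos: [0.5368, 0.2832, 0.1722]
orientation: [-1.31, 2.853, 0.004]
contact_force: [1.3, -0.1, -1.3]
grip_width: 0.0523
gripper_force: 32.1
t 29.05 tcp [0.5368 0.2832 0.1722] yaw 139.3 q [-0.4   0.41 -0.24  1.75  0.11  0.99  1.75] w 0.0523 gf 32.067954540252686 F [ 1.3 -0.1 -1.3]
need units [-0.0125 -0.012  -0.5985] -0.018379757746248514
```

```bash
python3 -m crank '[[-0.012,-0.01,-0.1,0,-0.5],[0,0,-0.14,0,-0.5],[0,0,-0.14,0,-0.5],[0,0,-0.12,0,-0.5],[0,0,-0.06,0,-0.5],[0,0,-0.028,0,-0.5],[0,0,0,0,-0.5],[0,0,0,0,-0.5]]'
python3 -m crank '[[0,0,0,0,0.4],[0,0,0,0,0.7],[0,0,0,0,0.8],[0,0,0,0,0.8]]'
python3 -m crank '[[0,0,0.1,0,0.8],[0,0,0.2,0,1],[0,0,0.2,0,1],[-0.03,0.05,0.2,0.1,0.6],[-0.03,0.05,0.2,0.15,0.3],[-0.03,0.05,0,0.15,0],[-0.03,0.05,0,0.15,0],[0,0,0,0.15,0]]'
python3 -m crank '[[0,0,0,0.15,0],[0,0,0,0.15,0],[0,0,0,0.15,0],[0,0,0,0.15,0],[0,0,0,0,0],[0,0,0,0,0]]'
python3 -c "
from st import *
lids(); go(.598,.2245,.076,13.1)
T=r.grab_frame('top');S=r.grab_frame('side')
c=np.zeros((375,800,3),np.uint8);c[:,:400]=cv2.resize(T[160:310,170:330],None,fx=2.5,fy=2.5);c[:270,400:]=cv2.resize(S[210:345,200:400],None,fx=2,fy=2)
cv2.imwrite('pics/c6.png',c)"
```

```text
clock: 29.72
tcp_pos: [0.5368, 0.2755, 0.055]
orientation: [-1.299, 2.858, -0.0]
contact_force: [-0.7, -0.2, -0.9]
grip_width: 0.0522
gripper_force: 32.1
clock: 30.05
tcp_pos: [0.5361, 0.2756, 0.0543]
orientation: [-1.3, 2.859, 0.0]
contact_force: [0.2, 0.1, 0.5]
grip_width: 0.0768
gripper_force: 0.0
clock: 30.72
tcp_pos: [0.5103, 0.3186, 0.2353]
orientation: [-2.038, 2.388, 0.002]
contact_force: [-0.8, 0.3, -0.1]
grip_width: 0.0426
gripper_force: 0.0
clock: 31.22
tcp_pos: [0.5118, 0.3154, 0.2338]
orientation: [2.529, -1.864, -0.0]
contact_force: [-0.6, -0.8, -0.6]
grip_width: 0.0425
gripper_force: 0.0
red [271.4 192.5] 629 z.06 [0.6714 0.1761] z.09 [0.6614 0.1735]
red [222.4 258. ] 340 z.06 [0.5477 0.2708] z.09 [0.5416 0.2653]
green [232. 186.] 582 z.06 [0.6881 0.2516] z.09 [0.6776 0.2466]
green [201.4 211.9] 610 z.06 [0.639  0.3103] z.09 [0.63   0.3035]
t 31.27 tcp [0.5118 0.3155 0.2338] yaw -162.8 q [-0.31  0.37 -0.45  1.68  0.18  1.13  2.63] w 0.0426 gf 0.0 F [0.3 0.6 0. ]
need units [ 0.431  -0.4549 -0.7892] -0.09097088815238091
```

View pics/c6.png

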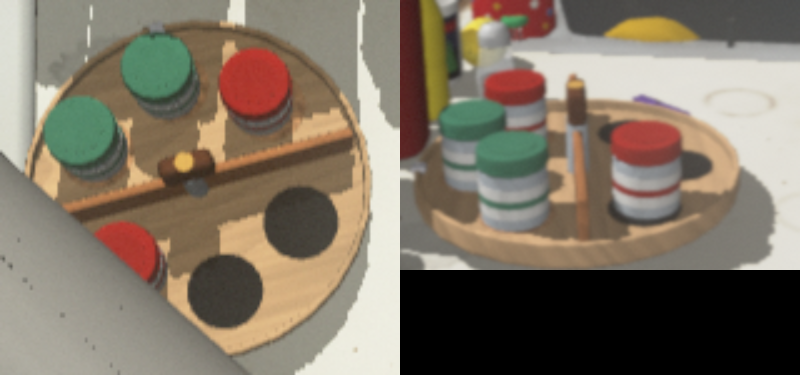

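The red tin stands on the left black pad. Now I grip the bar with the wrist wound the other way and turn the tray home.

```bash
python3 -m crank '[[0.1,-0.11,0,-0.09,0],[0.1,-0.11,0,0,0],[0.1,-0.11,0,0,0],[0.1,-0.11,0,0,0],[0.031,-0.015,0,0,0],[0,0,0,0,0],[0,0,0,0,0],[0,0,0,0,0]]'
python3 -c "
from st import *
go(.598,.2245,.076,13.1)"
```

```text
clock: 32.03
tcp_pos: [0.5967, 0.2265, 0.2339]
orientation: [-2.466, 1.945, 0.002]
contact_force: [-0.1, 0.5, -0.4]
grip_width: 0.0427
gripper_force: 0.0
t 32.03 tcp [0.5967 0.2265 0.2339] yaw -166.5 q [-0.17  0.42 -0.39  1.6   0.17  1.16  2.78] w 0.0427 gf 0.0 F [-0.1  0.5 -0.4]
need units [ 0.0064 -0.0101 -0.7893] -0.008268359599719588
```

```bash
python3 -m crank '[[0.006,-0.01,-0.15,-0.008,0],[0,0,-0.18,0,0],[0,0,-0.18,0,0],[0,0,-0.15,0,0],[0,0,-0.1,0,0],[0,0,-0.02,0,0],[0,0,0,0,0]]'
python3 -m crank '[[0,0,0,0,-0.4],[0,0,0,0,-0.8],[0,0,0,0,-0.8],[0,0,0,0,-0.8],[0,0,0,0,-0.8],[0,0,0,0,-0.8],[0,0,0,0,-0.8]]' 40
python3 -m crank '[[0,0,0,-0.02,-0.8],[0,0,0,-0.04,-0.8],[0,0,0,-0.06,-0.8],[0,0,0,-0.07,-0.8],[0,0,0,-0.07,-0.8],[0,0,0,-0.07,-0.8],[0,0,0,-0.07,-0.8],[0,0,0,-0.07,-0.8]]'
python3 -m crank '[[0,0,0,-0.07,-0.8],[0,0,0,-0.07,-0.8],[0,0,0,-0.07,-0.8],[0,0,0,-0.07,-0.8],[0,0,0,-0.07,-0.8],[0,0,0,-0.07,-0.8],[0,0,0,-0.07,-0.8],[0,0,0,-0.07,-0.8]]'
python3 -m crank '[[0,0,0,-0.07,-0.8],[0,0,0,-0.07,-0.8],[0,0,0,-0.07,-0.8],[0,0,0,-0.07,-0.8],[0,0,0,-0.07,-0.8],[0,0,0,-0.07,-0.8],[0,0,0,-0.07,-0.8],[0,0,0,-0.07,-0.8]]'
python3 -m crank '[[0,0,0,-0.07,-0.8],[0,0,0,-0.07,-0.8],[0,0,0,-0.07,-0.8],[0,0,0,-0.07,-0.8],[0,0,0,-0.07,-0.8],[0,0,0,-0.07,-0.8],[0,0,0,-0.07,-0.8],[0,0,0,-0.07,-0.8]]'
python3 -c "
from st import *
state()"
```

```text
clock: 32.62
tcp_pos: [0.5973, 0.2237, 0.0767]
orientation: [2.459, -1.952, -0.003]
contact_force: [-0.4, 0.3, 0.7]
grip_width: 0.0431
gripper_force: 0.0
clock: 33.2
tcp_pos: [0.5987, 0.2235, 0.0801]
orientation: [-2.458, 1.955, 0.0]
contact_force: [-4.7, -0.7, 5.1]
grip_width: 0.0139
gripper_force: 39.0
clock: 33.87
tcp_pos: [0.5985, 0.2235, 0.0801]
orientation: [-2.056, 2.375, 0.001]
contact_force: [-5.0, -0.6, 5.6]
grip_width: 0.0136
gripper_force: 39.2
clock: 34.53
tcp_pos: [0.5983, 0.2236, 0.08]
orientation: [-1.488, 2.767, 0.001]
contact_force: [-5.9, -0.6, 6.0]
grip_width: 0.0139
gripper_force: 39.2
clock: 35.2
tcp_pos: [0.5982, 0.2237, 0.0801]
orientation: [0.849, -3.024, -0.002]
contact_force: [-6.7, -1.7, 6.7]
grip_width: 0.0134
gripper_force: 39.2
clock: 35.87
tcp_pos: [0.5982, 0.2239, 0.0801]
orientation: [0.169, -3.136, -0.003]
contact_force: [-7.0, -0.7, 6.8]
grip_width: 0.0138
gripper_force: 39.2
t 35.87 tcp [0.5982 0.2239 0.0801] yaw 96.2 q [-0.5   0.55  0.06  1.75 -0.04  0.84  1.26] w 0.0138 gf 39.19213584274985 F [-7.  -0.7  6.8]
```

```bash
python3 -m crank '[[0,0,0,-0.07,-0.8],[0,0,0,-0.07,-0.8],[0,0,0,-0.07,-0.8],[0,0,0,-0.07,-0.8],[0,0,0,-0.07,-0.8],[0,0,0,-0.07,-0.8],[0,0,0,-0.07,-0.8],[0,0,0,-0.07,-0.8]]'
python3 -m crank '[[0,0,0,-0.07,-0.8],[0,0,0,-0.07,-0.8],[0,0,0,-0.07,-0.8],[0,0,0,-0.07,-0.8],[0,0,0,-0.07,-0.8],[0,0,0,-0.07,-0.8],[0,0,0,-0.07,-0.8],[0,0,0,-0.07,-0.8]]'
python3 -m crank '[[0,0,0,-0.07,-0.8],[0,0,0,-0.07,-0.8],[0,0,0,-0.07,-0.8],[0,0,0,-0.07,-0.8],[0,0,0,-0.07,-0.8],[0,0,0,-0.07,-0.8],[0,0,0,-0.07,-0.8],[0,0,0,-0.07,-0.8]]'
python3 -m crank '[[0,0,0,-0.06,-0.8],[0,0,0,-0.05,-0.8],[0,0,0,-0.04,-0.8],[0,0,0,-0.02,-0.8],[0,0,0,0,-0.8],[0,0,0,0,-0.8],[0,0,0,0,-0.8]]'
python3 -c "
from st import *
state()"
```

```text
clock: 36.53
tcp_pos: [0.5982, 0.2241, 0.0801]
orientation: [-0.519, -3.097, -0.003]
contact_force: [-7.1, 0.0, 7.4]
grip_width: 0.014
gripper_force: 39.2
clock: 37.2
tcp_pos: [0.5983, 0.2243, 0.0801]
orientation: [-1.182, -2.909, -0.003]
contact_force: [-6.3, 0.4, 7.8]
grip_width: 0.0136
gripper_force: 39.3
clock: 37.87
tcp_pos: [0.5985, 0.2244, 0.08]
orientation: [-1.788, -2.58, -0.003]
contact_force: [-5.4, -0.0, 8.3]
grip_width: 0.0134
gripper_force: 39.3
clock: 38.45
tcp_pos: [0.5985, 0.2244, 0.08]
orientation: [-1.952, -2.458, -0.003]
contact_force: [-5.5, 0.9, 7.9]
grip_width: 0.0136
gripper_force: 39.3
t 38.45 tcp [0.5985 0.2244 0.08  ] yaw 13.1 q [-0.76  0.59  0.43  1.77 -0.32  0.85  0.04] w 0.0136 gf 39.3366801738739 F [-5.5  0.9  7.9]
```

Home at yaw 13.1°. I release, move clear and check.

```bash
python3 -m crank '[[0,0,0,0,-0.4],[0,0,0,0,-0.2],[0,0,0,0,0],[0,0,0,0,0],[0,0,0,0,0]]'
python3 -m crank '[[0,0,0.1,0,0],[0,0,0.2,0,0],[0,0,0.2,0,0],[0,0,0.2,0,0],[0,0,0.1,0,0],[0,-0.2,0,0,0],[0,-0.2,0,0,0],[0,-0.2,0,0,0]]'
python3 -m crank '[[0,-0.2,0,0,0],[0,-0.2,0,0,0],[-0.1,-0.15,0,0,0],[-0.15,0,0,0,0],[-0.15,0,0,0,0],[-0.1,0,0,0,0],[0,0,0,0,0],[0,0,0,0,0]]'
python3 -c "
from st import *
state();lids()
for k in(-1,0,1): print(pad(k)[0])
p=C+(C-pad(1)[0]);print('black pad now',p)
T=r.grab_frame('top');S=r.grab_frame('side')
c=np.zeros((375,800,3),np.uint8);c[:,:400]=cv2.resize(T[110:310,130:343],(400,375));c[:270,400:]=cv2.resize(S[210:345,200:400],None,fx=2,fy=2)
cv2.imwrite('pics/c7.png',c)"
```

```text
clock: 38.87
tcp_pos: [0.5994, 0.2227, 0.078]
orientation: [1.956, 2.459, 0.001]
contact_force: [-0.5, -0.7, 0.0]
grip_width: 0.0427
gripper_force: 0.0
clock: 39.53
tcp_pos: [0.5993, 0.1018, 0.2384]
orientation: [1.953, 2.46, 0.002]
contact_force: [1.1, -1.0, -0.4]
grip_width: 0.0426
gripper_force: 0.0
clock: 40.2
tcp_pos: [0.4988, -0.0073, 0.2382]
orientation: [-1.955, -2.459, -0.002]
contact_force: [-0.1, -0.3, -0.1]
grip_width: 0.0431
gripper_force: 0.0
t 40.2 tcp [ 0.4988 -0.0073  0.2382] yaw 13.0 q [-0.63  0.16  0.59  1.96 -0.1   1.05  0.23] w 0.0431 gf 0.0 F [-0.1 -0.3 -0.1]
red [270.8 192.9] 627 z.06 [0.6707 0.1772] z.09 [0.6607 0.1747]
red [217.4 262.8] 670 z.06 [0.539  0.2802] z.09 [0.5332 0.2743]
green [288.7 242.9] 620 z.06 [0.5707 0.1462] z.09 [0.5639 0.1447]
green [257.8 270.3] 648 z.06 [0.5213 0.2053] z.09 [0.5161 0.2018]
[0.5657 0.1459]
[0.5152 0.2052]
[0.5343 0.2808]
black pad now [0.6617 0.1682]
```

View pics/c7.png

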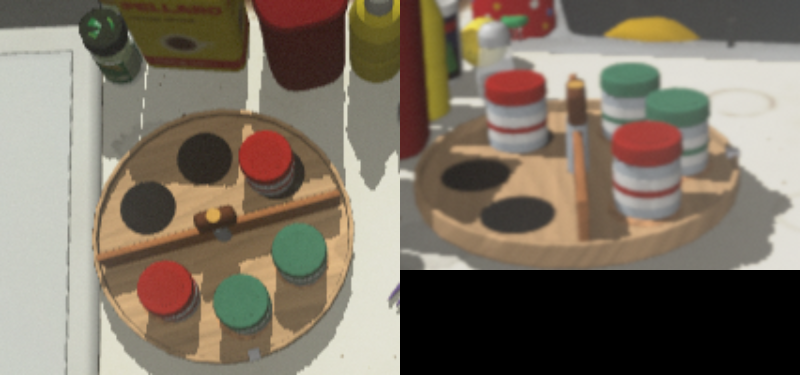

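The carousel is home, with three tins on cork and the fourth on a black pad. All four are upright and within about 7 mm of their pad centres.

```bash
python3 -c "
from bench import r
print(r.hand_in())"
```

```text
the job is handed in; nothing more can be done
None
```

I handed the job in at about 40 s with no verdict returned: all four tins present are put away (three on cork, one on black) upright and within about 7 mm of their pad centres, the carousel is back home, and I left the salt shaker, lemon and yellow bottle alone.

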